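# Clear the wax warming plate and hold the contact probe on its violet dot

## Robot

A 7-joint arm with a two-finger parallel gripper is mounted at the origin on the work surface. World frame = base frame: x ahead of the robot, y to its left, z up, the work surface at z = 0. Lengths are in m, angles in rad, forces in N, time in s.
With the tool pointing down it reaches from about 0.425 to 0.925 m from the base axis. Payload 6.8 kg.
Tool frame: the origin (TCP) lies on the mounting face of the last link; the fingertips stand 173 mm ahead of it and the grasp point (between the pads) lies 155 mm ahead of it; z points along the fingers, y is the line along which they close (so a half turn about z gives the same grasp; the last joint's range is limited). The gripper opens to 85 mm and grips with 20 to 120 N. Pads are 22 mm wide; open, the fingers measure 114 mm over their backs; the gripper's body (76 mm by 85 mm) begins 54 mm behind the grasp point. The pads swing forward as they close: fully open they stand 13 mm farther back than shut.
Start: joints at [-1.289, 0.477, 0.022, 1.555, -0.011, 1.109, -0.083], TCP at [0.257, 0.624, 0.405] pointing down, gripper open.
Joint ranges: [-2.96, 2.96], [-0.34, 2.1], [-1.41, 1.46], [0.24, 2.44], [-1.37, 4.51], [0.17, 1.92], [-2.96, 2.96]. Speed limits (rad/s): [2.39, 2.39, 3.14, 3.14, 3.14, 3.14, 3.14].

## Interface

Orientations are given as a unit quaternion [w, x, y, z].
In Python, from station import bot gives the robot as it stands. The module is installed in compiled form; this text tells all that it offers.
- The arm moves only by the shell command python3 -m pendant 'ROWS' [FORCE]. ROWS is JSON, a list of rows, each a list of 5 numbers: the finger opening in m, from 0 to 0.0854, then the shift along the tool's x, y, z in m, then the turn about the tool's z in degrees. In form: [[jaw, x, y, z, yaw], ...]. A call has 1 to 12 rows; each row shifts and turns the commanded pose from where the row before left it, along the tool's axes as they then stand; what a row does not reach is not made up. A row lasts 1/12 s, in which the tool goes at most 41.7 mm and 7.16 degrees, less where a joint would pass 70% of its speed; a pose out of reach is approached as far as the arm can. A call with a gripper value outside its range is refused whole. The fingers move at their own pace and stop on an object; FORCE is the grip in N (left out, the last holds). Time passes only in rows, so rows that do not move let the fingers close. It gives the time, the measured TCP pose, the force, the opening and the grip force at its end, in the units of the state.
- bot.get_obs(): the state, without advancing time (a new reading comes with each control period).
- bot.read_camera(name): name is "scene" or "top" or "wrist"; returns (picture, depth): 384x512x3 uint8, blue, green, red; 384x512 float32, m along the optical axis (not along the pixel's ray), 0 where there is no reading.
- bot.camera_model(name): a dict with "intrinsics" (3x3 intrinsics, pixels), "dist_coeffs" ([k1, k2, p1, p2, k3] as OpenCV has them; the pictures are not rectified), "R" (3x3) and "t" (3): a world point X has camera coordinates R X + t. Camera axes: x right, y down, z forward; pixel columns grow to the right and rows downward; lengths in m; the calibration is good to about 2 mm. A picture is of the moment at which its call begins: read the wrist's pose just before it. camera_model takes no time and is no camera call; for the wrist camera it gives the pose at the moment of the call.
- bot.hand_in(): hands the job in; it is judged then, once.
Trained networks look in the newest picture that a camera, given by its name, has taken for a name from the list of things; names that differ only in an ending like _2 or _b are one class to them, and where a whole thing is asked for, a point or a joint stands for the part that bears it (a point fixed in the world has none). Each returns a list of dicts, best first, with "score" (0 to 1); they miss things now and then, are a little off and sometimes report something else, mostly with a low value. They report only what shows in the picture. A call takes as long as a camera call.
- bot.boxes_of(name, camera): "at" ([column, row] in pixels, amid what is visible of it).
- bot.trace(name, camera): "mask" (384x512 bool, what is visible of it) and "at" ([column, row] in pixels, amid what is visible of it).
- bot.pinpoint(name, camera): "at" ([column, row] in pixels: a listed point, or the origin of a listed thing).
The state is a dict: "t": time; "q": joint angles; "joint_vel": joint speeds; "joint_torque": joint torques, N m; "eef_pos": TCP position; "tool_rot": TCP orientation; "contact_force": force on the tool from outside, world axes, zero at the start; "torque": the same for the moment, N m; "gripper_width": opening from 0.0 (shut) to 1.0 (fully open); "grasp_force": force on a finger pad.
Only numpy, scipy, OpenCV 4.12 (cv2) and the standard library are available. Lean on these libraries where they do the work, as an engineer would, in place of code of your own. Each camera call takes 0.05 s, during which the arm holds its last target. There are 200 camera calls.

## Task

Take the birch scraper block and sweep all three wax chips off the pewter warming plate into the catch trough at its end, touching the chips with nothing but the block, then stand the block back on its cork mat. Next lift the spring-tipped contact probe out of its wooden stand and hold it upright with its tip on the violet dot of the plate, pressed lightly and steadily so that the sprung tip is about half way in, never jammed hard. Finish while still holding the probe there, without letting go, and leave everything else on the counter where it is.

Things in the scene. Friction and masses are not known exactly. Their poses are not given: they have to be found in the camera images.
- plate: Fixed pewter warming plate. Origin: underside, on the counter; x across, y along it to the trough, z up. Flat grey surface at z = 30 mm, from y = -110 (no rim at this end) to 75 mm, x = -56 to 56 mm, between dark rims 7 mm thick, 8 mm above the surface. Chips start between y = -40 and 70 mm; the strip behind is bare.
- plate_trough (a point): Centre of the floor of the plate's open-topped catch trough: it adjoins the surface (plate y = 75 to 150 mm), inside 75 mm along plate y and 112 mm across; floor 24 mm below the plate's surface, end wall 13 mm thick and level with the surface, side rims as on the plate.
- violet_dot: Violet disc, 18 mm across, inlaid in the plate's surface (a yellow and a green dot of the same size are not wanted). Origin: its centre at the level of the plate's surface. It may lie under a chip at first.
- chip_a: Red chip of hard wax, 26 x 20 x 14 mm, loose on the plate, 12 g. Origin: its centre.
- chip_b: Blue chip of hard wax, 26 x 20 x 14 mm, loose on the plate, 12 g. Origin: its centre.
- chip_c: Orange chip of hard wax, 26 x 20 x 14 mm, loose on the plate, 12 g. Origin: its centre.
- scraper: Scraper block standing on the mat, 0.2 to 0.3 kg, 80 mm tall. Origin: centre of its underside; x along its length, z up. Pale birch foot 100 (x) x 36 (y) x 30 mm high, flat pushing faces to -y and +y; on it a brown grip 92 (x) x 24 (y) mm, z = 30 to 80 mm, to be pinched across y. It fits between the plate's rims with 6 mm to spare each side: one pass clears the plate.
- mat: Cork mat, fixed, 160 (x) x 90 (y) x 4 mm thick. Origin: centre of its underside. Start and return place of the scraper block.
- stand: Dark wooden stand, fixed, 74 x 74 x 75 mm tall, with an upright through hole 22 mm wide in the middle. Origin: centre of its underside.
- probe: Contact probe hanging upright in the stand, 0.16 kg. Origin: end of its tip when sprung out; z up along it. Brass tip 8 mm thick, z = 0 to 20 mm; steel barrel 16 mm thick to z = 65; collar 34 mm wide to z = 71, resting on the stand's top; square black handle 22 x 22 mm, faces along the probe's x and y, z = 71 to 141 mm. Lift it straight up 70 mm to clear the stand.
- probe_tip (a joint): How far the probe's sprung tip is pushed in: 0 = out, 0.010 m = fully in. About 1 N starts it, 6 N pushes it fully in (500 N/m).
- probe_point (a point): The very end of the probe's sprung tip (moves with the tip).
- violet_puck: Round violet wax puck, 60 mm wide, 22 mm high; bystander, leave alone. Origin: centre of its underside.
- wax_tin: Green tin, 64 mm wide, 75 mm high; bystander, leave alone. Origin: centre of its underside.
- cork_block: Cork block, 75 x 50 x 30 mm; bystander, leave alone. Origin: centre of its underside.
- brush: Brush lying on the counter; bystander, leave alone.
- mug: Blue mug, 80 mm wide, 90 mm high; bystander, leave alone. Origin: centre of its underside.

How it is judged:
By the outcome, as a careful person would: the job done as asked, in the order asked, and still so for the second after the job is handed in, while the arm keeps its last pose, push and grip.
It also fails if it takes over 72 s, if anything falls off the work surface, if the arm or the gripper's body presses on something with over 40 N, if the wrist force passes 120 N, or if a joint passes its speed limit or range.

## Working session

There is one attempt and no reset: what is moved stays moved. The work goes in short steps, Python scripts to look and compute and a shell command to move; the robot and the scene stay as the last step left them, time stands still between calls to the robot, and variables do not carry over. Pictures are saved under pics/ and viewed, at most 10 in all, crops included, and the job is handed in when it is done.

```bash
mkdir -p pics
cat > h.py <<'E'
import numpy as np, cv2
from station import bot
def snap(c,fn=None):
    m=bot.camera_model(c); p,d=bot.read_camera(c)
    if fn: cv2.imwrite('pics/'+fn,p)
    return m,p,d
def world(m,uv,z):
    "pixels -> world points at depth z (array)"
    K=np.array(m['intrinsics']);D=np.array(m['dist_coeffs'])
    n=cv2.undistortPoints(np.array(uv,float).reshape(-1,1,2),K,D)[:,0]
    c=np.c_[n,np.ones(len(n))]*np.reshape(z,(-1,1))
    return (c-np.array(m['t']))@np.array(m['R'])
def onplane(m,uv,h):
    a=world(m,uv,np.ones(len(np.reshape(uv,(-1,2)))));o=-np.array(m['R']).T@np.array(m['t'])
    r=a-o; return o+r*((h-o[2])/r[:,2:])
def cloud(m,d,mask):
    v,u=np.nonzero(mask&(d>0)); return world(m,np.c_[u,v],d[v,u])
E
python3 - <<'E'
from h import *
for c in('top','scene'):
    m,p,d=snap(c,c+'0.png'); print(c,np.round(-np.array(m['R']).T@m['t'],3))
    for n in ['plate','scraper','mat','stand','probe','chip_a','violet_dot','violet_puck','wax_tin','mug','cork_block','brush']:
        r=bot.trace(n,c)
        for k in r[:3 if n=='chip_a' else 1]:
            P=cloud(m,d,k['mask']); 
            if len(P)==0: continue
            P=P[np.abs(P-np.median(P,0)).max(1)<.3]; zt=np.percentile(P[:,2],95)
            T=P[P[:,2]>zt-.012]
            (cx,cy),wh,a=cv2.minAreaRect((T[:,:2]*1000).astype(np.float32))
            print(n,round(k['score'],2),np.round(k['at']),'rect',np.round([cx,cy,*wh,a],1),'ztop',round(zt,3))
print(bot.get_obs()['tool_rot'],bot.get_obs()['contact_force'])
E
```

```text
top [ 0.528 -0.002  1.174]
plate 0.8 [237. 214.] rect [542.4  67.4 137.1 271.    1.5] ztop 0.036
scraper 0.98 [141. 235.] rect [482.3 334.1  89.6  25.3  19.1] ztop 0.084
mat 0.97 [150. 221.] rect [494.6 334.8 160.1  94.1   9.1] ztop 0.006
stand 0.89 [385. 231.] rect [ 514.2 -353.9   71.8   74.6    1.4] ztop 0.077
probe 0.58 [394. 230.] rect [ 514.4 -353.6   19.9   23.9    1.5] ztop 0.152
chip_a 0.52 [230. 228.] rect [508.5  83.4  25.1  19.2   5.8] ztop 0.045
chip_a 0.39 [245. 226.] rect [513.8  33.6  16.6  19.4   1.3] ztop 0.046
violet_puck 0.61 [245. 138.] rect [746.2  45.7  55.6  54.6   1.4] ztop 0.023
mug 0.68 [120. 161.] rect [678.6 397.2  79.   78.7  48.4] ztop 0.089
cork_block 0.57 [312. 152.] rect [ 726.1 -151.8   74.4   50.1   43.7] ztop 0.032
brush 0.63 [373. 156.] rect [ 708.9 -341.6  197.2   40.4   74.9] ztop 0.021
scene [1.207 0.205 0.972]
plate 0.65 [294. 199.] rect [543.4  71.6 137.5 273.3   2.2] ztop 0.038
scraper 0.95 [408. 208.] rect [486.5 335.6  93.7  25.5  18.9] ztop 0.086
mat 0.85 [395. 236.] rect [495.8 335.3 164.6  88.    9. ] ztop 0.008
stand 0.74 [147. 148.] rect [ 516.  -352.8   78.9   78.1    1.9] ztop 0.078
probe 0.92 [139. 126.] rect [ 516.7 -351.7   23.9   25.8    1.3] ztop 0.153
chip_a 0.65 [286. 184.] rect [519.1  37.1  20.4  26.1  62. ] ztop 0.047
chip_a 0.58 [139. 125.] rect [ 518.  -350.8   19.4   23.9   10.2] ztop 0.153
chip_a 0.57 [299. 207.] rect [568.3  92.   25.7  18.1  31.1] ztop 0.047
violet_puck 0.93 [259. 267.] rect [752.5  50.2  56.9  56.1  19.2] ztop 0.026
wax_tin 0.67 [343. 288.] rect [747.5 234.6  57.7  60.4  12.4] ztop 0.078
mug 0.78 [424. 285.] rect [681.7 401.5  77.8  86.3  40.8] ztop 0.09
cork_block 0.88 [184. 237.] rect [ 730.  -147.4   76.2   49.8   43.4] ztop 0.034
brush 0.8 [124. 216.] rect [ 712.6 -337.8  199.1   42.3   74.8] ztop 0.023
[-3.96039143e-06  1.93679647e-01  9.81064827e-01  1.15291234e-05] [ 1.07879727 -0.60245707 -0.23223843]
```

View pics/top0.png

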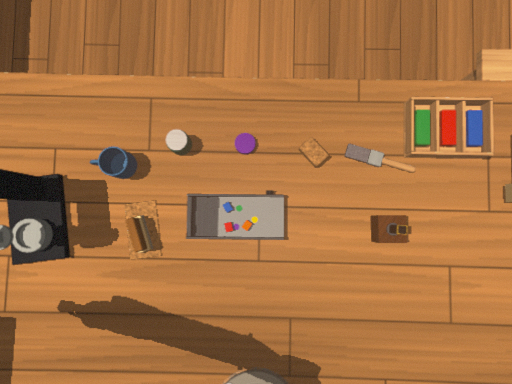

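View pics/scene0.png

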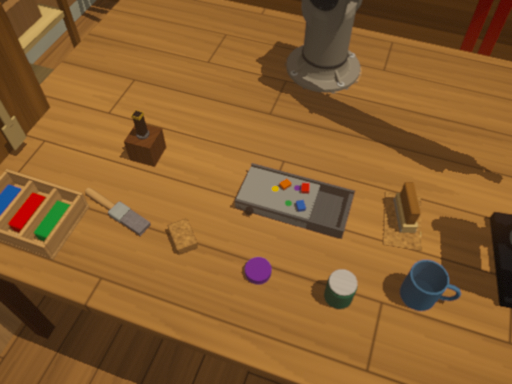

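The top view shows the plate in the middle with its trough at columns 187-218 (world +y). The scraper is on its mat at (141,235), the probe in its stand at (390,230), and the chips around (230-247, 207-228). The scene view agrees. I'll move above the scraper and turn to its heading.

```bash
python3 -m pendant '[[0.085,-0.032,-0.018,0,0],[0.085,-0.032,-0.018,0,0],[0.085,-0.032,-0.018,0,0],[0.085,-0.032,-0.018,0,0],[0.085,-0.032,-0.018,0,0],[0.085,-0.032,-0.018,0,0],[0.085,-0.032,-0.018,0,0],[0.085,-0.032,-0.018,0,0],[0.085,-0.032,-0.018,0,0],[0.085,-0.032,-0.02,0,0]]' 40
python3 -m pendant '[[0.085,0,0,0,-6],[0.085,0,0,0,-6],[0.085,0,0,0,-6],[0.085,0,0,0,-6],[0.085,0,0,0,-6],[0.085,0,0,0,-6],[0.085,0,0,0,-5],[0.085,0,0,0,0],[0.085,0,0,0,0]]'
cat >> h.py <<'E'
def heading():
    "measured TCP pos, tool y heading deg, R"
    from scipy.spatial.transform import Rotation as Ro
    o=bot.get_obs(); w,x,y,z=o['tool_rot']; R=Ro.from_quat([x,y,z,w]).as_matrix()
    return np.array(o['eef_pos']),np.degrees(np.arctan2(R[1,1],R[0,1])),R
def go(target,head):
    "shift in present tool axes, and yaw"
    p,h,R=heading(); y=(h-head+90)%180-90
    print('tcp',np.round(p,4),'head',round(h,2),'-> shift mm',np.round(R.T@(np.array(target)-p)*1000,1),'then yaw',round(y,2))
E
python3 - <<'E'
from h import *
m,p,d=snap('wrist','w1.png'); print(np.round(-np.array(m['R']).T@m['t'],3))
for n in ['scraper','mat']:
  for k in bot.trace(n,'wrist')[:1]:
    P=cloud(m,d,k['mask']); z=P[:,2]; print(n,k['score'],np.percentile(z,[5,50,95]))
    for lo,hi in ([(.076,.095),(.025,.042)] if n=='scraper' else [(-.01,.012)]):
        T=P[(z>lo)&(z<hi)]
        if len(T)>20: print(lo,len(T),cv2.minAreaRect((T[:,:2]*1000).astype(np.float32)))
go([.484,.335,.35],109)
E
```

```text
t: 2.13
eef_pos: [0.4842, 0.3331, 0.405]
tool_rot: [0.0, 0.193, 0.981, 0.0]
contact_force: [0.9, 0.2, -0.3]
gripper_width: 0.993
grasp_force: 0.0
t: 2.88
eef_pos: [0.4834, 0.3343, 0.4047]
tool_rot: [0.0, -0.161, 0.987, 0.0]
contact_force: [0.7, -0.2, -0.1]
gripper_width: 0.995
grasp_force: 0.0
[0.411 0.31  0.374]
scraper 0.72 [0.03274289 0.08307017 0.08474906]
0.076 2190 ((483.194091796875, 336.0585632324219), (91.33406066894531, 23.583728790283203), 19.147977828979492)
0.025 757 ((483.0409240722656, 336.1258239746094), (98.8732681274414, 35.98735427856445), 18.40358543395996)
mat 0.72 [0.00244519 0.00384264 0.00518719]
-0.01 6203 ((495.875, 335.6428527832031), (162.8920135498047, 92.27948760986328), 8.515059471130371)
tcp [0.4833 0.3344 0.4047] head 108.55 -> shift mm [-0.8  0.3 54.7] then yaw -0.45
```

View pics/w1.png

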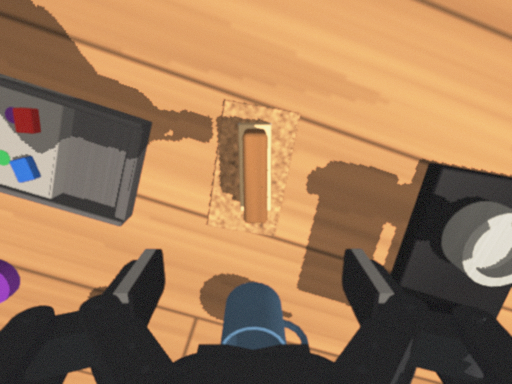

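The wrist view shows the scraper's grip centred at about (255,175), on the mat, with nothing near it. I'll descend and grip.

```bash
python3 -m pendant '[[0.085,0,0.0016,0.03,-0.5],[0.085,0,0,0.03,0],[0.085,0,0,0.03,0],[0.085,0,0,0.03,0],[0.085,0,0,0.03,0],[0.085,0,0,0.02,0],[0.085,0,0,0.0157,0],[0.085,0,0,0,0],[0.085,0,0,0,0]]' 60
python3 -m pendant '[[0.015,0,0,0,0],[0.015,0,0,0,0],[0.015,0,0,0,0],[0.015,0,0,0,0],[0.015,0,0,0,0],[0.015,0,0,0,0],[0.015,0,0,0,0],[0.015,0,0,0,0],[0.015,0,0,0,0],[0.015,0,0,0,0]]' 60
```

```text
t: 3.78
eef_pos: [0.4827, 0.3359, 0.2185]
tool_rot: [-0.001, -0.166, 0.986, -0.0]
contact_force: [0.1, -0.1, 0.4]
gripper_width: 0.997
grasp_force: 0.0
t: 4.62
eef_pos: [0.4832, 0.3361, 0.2198]
tool_rot: [0.001, -0.166, 0.986, 0.0]
contact_force: [-1.3, -0.5, 6.5]
gripper_width: 0.276
grasp_force: 59.9
```

```bash
python3 -m pendant '[[0.015,0,0,-0.005,0],[0.015,0,0,-0.015,0],[0.015,0,0,-0.025,0],[0.015,0,0,-0.03,6],[0.015,0,0,-0.03,6],[0.015,0,0,-0.025,5.5],[0.015,0,0,0,0],[0.015,0,0,0,0]]'
python3 - <<'E'
from h import *
go([.545,.06,.36],91.5)
E
```

```text
t: 5.28
eef_pos: [0.4828, 0.3361, 0.3502]
tool_rot: [0.001, -0.015, 1.0, 0.001]
contact_force: [-0.5, 0.4, -2.7]
gripper_width: 0.273
grasp_force: 59.2
tcp [0.4828 0.3361 0.3502] head 91.74 -> shift mm [ -53.8 -277.9  -10.2] then yaw 0.24
```

```bash
python3 -m pendant '[[0.015,-0.0054,-0.014,-0.001,0],[0.015,-0.0054,-0.028,-0.001,0],[0.015,-0.0054,-0.03,-0.001,0],[0.015,-0.0054,-0.03,-0.001,0],[0.015,-0.0054,-0.03,-0.001,0],[0.015,-0.0054,-0.03,-0.001,0],[0.015,-0.0054,-0.03,-0.001,0],[0.015,-0.0054,-0.03,-0.001,0],[0.015,-0.0054,-0.03,-0.001,0],[0.015,-0.0054,-0.026,-0.001,0],[0.015,0,0,0,0],[0.015,0,0,0,0]]'
python3 - <<'E'
from h import *
m,p,d=snap('wrist','w2.png')
k=bot.trace('plate','wrist')[0]; P=cloud(m,d,k['mask']); print(k['score'],len(P))
np.save('P.npy',P); z=P[:,2]; print(np.histogram(z,bins=np.arange(-.002,.06,.004)))
for lo,hi in [(.033,.043),(.026,.033),(.0,.012)]:
    T=P[(z>lo)&(z<hi)]; print(lo,len(T),np.median(T[:,2]),cv2.minAreaRect((T[:,:2]*1000).astype(np.float32)))
for k in bot.trace('violet_dot','wrist')[:2]:
    print('dot',k['score'],k['at'],onplane(m,k['at'],.03)[0])
for k in bot.trace('chip_a','wrist')[:4]:
    print('chip',k['score'],k['at'],onplane(m,k['at'],.044)[0])
go([.545,-.045,.30],91.5)
E
```

```text
t: 6.28
eef_pos: [0.5443, 0.0575, 0.3572]
tool_rot: [-0.002, -0.013, 1.0, -0.001]
contact_force: [-0.1, 0.7, -2.0]
gripper_width: 0.274
grasp_force: 59.2
0.7 28123
(array([ 240, 3840, 3112,  290,  290,  323,  341, 9399, 6434, 2747, 1033,
         32,    0,    0,    0]), array([-0.002,  0.002,  0.006,  0.01 ,  0.014,  0.018,  0.022,  0.026,
        0.03 ,  0.034,  0.038,  0.042,  0.046,  0.05 ,  0.054,  0.058]))
0.033 3879 0.037476407216728506 ((538.5924072265625, 69.48353576660156), (126.41295623779297, 271.4075622558594), 0.6664382815361023)
0.026 15749 0.029820060300449026 ((544.7106323242188, 69.33574676513672), (138.59201049804688, 272.62994384765625), 0.6724363565444946)
0.0 7166 0.005906571161185745 ((550.9093017578125, 72.50267791748047), (152.2181396484375, 304.5884094238281), 0.7652165293693542)
dot 0.38 [294.4, 205.4] [0.57056803 0.09959589 0.03      ]
chip 0.92 [289.2, 141.8] [0.50451327 0.08876973 0.044     ]
chip 0.83 [293.4, 204.1] [0.56442879 0.09644513 0.044     ]
chip 0.43 [232.7, 139.9] [0.50412347 0.03721063 0.044     ]
tcp [0.5444 0.0611 0.3581] head 91.83 -> shift mm [   2.7 -106.1   58.1] then yaw 0.33
```

View pics/w2.png

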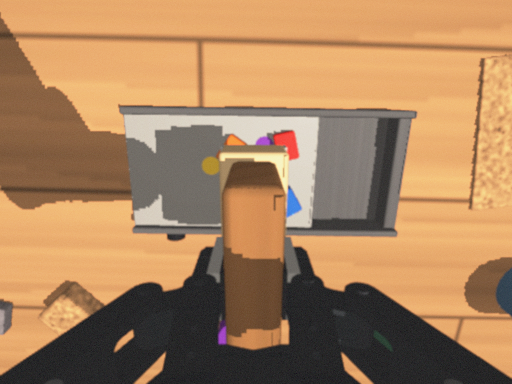

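The wrist view shows the plate with its light surface at columns 128-320 and trough to 410, its rims along rows 107 and 230. The block hides part of the surface. I'll fit the rim lines to get the axis precisely.

Run:
```python
from h import *
P=np.load('P.npy');T=P[abs(P[:,2]-.038)<.003]*1000
for s in (T[T[:,0]<540],T[T[:,0]>540]):
    b=np.arange(-60,200,10);i=np.digitize(s[:,1],b)
    L=[(b[j-1]+5,*np.percentile(s[i==j,0],[3,50,97])) for j in range(1,len(b)) if (i==j).sum()>15]
    L=np.array(L); print(len(L),np.round(L[::5],1)); f=np.polyfit(L[:,0],L[:,2],1);print(f,np.polyval(f,43))
m=bot.camera_model('wrist')
print(onplane(m,[[120,106],[415,112],[133,233],[396,236]],.038))
```

```text
25 [[-55.  477.6 480.3 483.9]
 [ -5.  476.4 479.8 482.6]
 [ 45.  476.  479.1 482.3]
 [ 95.  475.6 478.7 481.9]
 [145.  475.1 478.5 481.4]]
[-1.18691533e-02  4.79780228e+02] 479.26985439304667
19 [[-55.  596.3 598.5 601.8]
 [ -5.  595.4 598.1 602. ]
 [105.  594.2 596.4 600.1]
 [155.  593.5 596.  599.8]]
[-1.16363355e-02  5.97876095e+02] 597.3757321179293
[[ 0.4781411  -0.06183303  0.038     ]
 [ 0.47498732  0.2064744   0.038     ]
 [ 0.60351435 -0.0605485   0.038     ]
 [ 0.59853459  0.20985516  0.038     ]]
```

```bash
python3 -m pendant '[[0.015,0.002,-0.02,0,1.1],[0.015,0.002,-0.025,0,0],[0.015,0.002,-0.025,0,0],[0.015,0.002,-0.02,0,0],[0.015,0,-0.012,0,0],[0.015,0,0,0.02,0],[0.015,0,0,0.03,0],[0.015,0,0,0.028,0],[0.015,0,0,0.012,0],[0.015,0,0,0,0],[0.015,0,0,0,0],[0.015,0,0,0,0]]'
python3 - <<'E'
from h import *
for i in range(3): bot.read_camera('top'); go([.5393,-.041,.2468],90.67)
E
```

```text
t: 7.48
eef_pos: [0.539, -0.0418, 0.2699]
tool_rot: [0.001, -0.006, 1.0, 0.0]
contact_force: [1.0, -0.7, -1.6]
gripper_width: 0.273
grasp_force: 59.3
tcp [ 0.5391 -0.042   0.2702] head 90.61 -> shift mm [-0.2  1.  23.4] then yaw -0.06
tcp [ 0.539  -0.0421  0.2703] head 90.6 -> shift mm [-0.3  1.1 23.5] then yaw -0.07
tcp [ 0.5389 -0.0423  0.2703] head 90.59 -> shift mm [-0.4  1.2 23.5] then yaw -0.08
```

```bash
python3 -m pendant '[[0.015,0,0,0.008,0],[0.015,0,0,0.007,0],[0.015,0,0,0.004,0],[0.015,0,0,0.002,0],[0.015,0,0,0.001,0],[0.015,0,0,0.0005,0],[0.015,0,0,0,0],[0.015,0,0,0,0]]'
python3 - <<'E'
from h import *
m,p,d=snap('scene'); cv2.imwrite('pics/s2.png',cv2.resize(p[140:270,210:370],None,fx=4,fy=4))
E
```

```text
t: 8.3
eef_pos: [0.5384, -0.0425, 0.2466]
tool_rot: [0.0, -0.005, 1.0, 0.0]
contact_force: [-0.3, -0.6, -1.9]
gripper_width: 0.271
grasp_force: 59.3
```

View pics/s2.png

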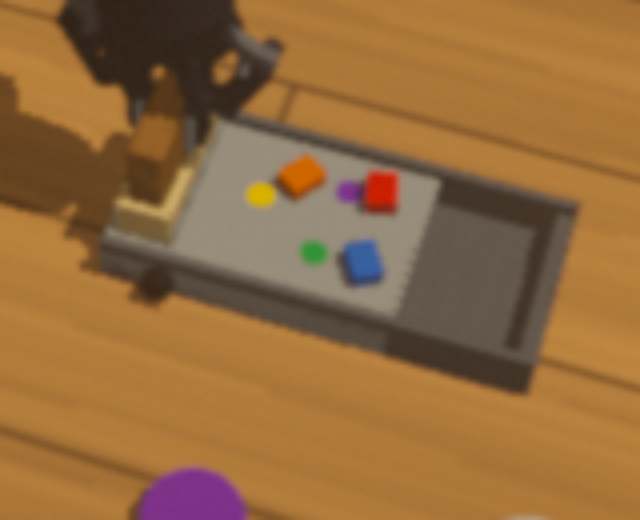

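The block is between the rims, clear of the chips. The red, blue and orange chips are all ahead of it, and the violet dot peeks out beside the red chip. Sweeping now.

```bash
python3 -m pendant '[[0.015,0,0.005,0,0],[0.015,0,0.009,0,0],[0.015,0,0.01,0,0],[0.015,0,0.01,0,0],[0.015,0,0.01,0,0],[0.015,0,0.01,0,0],[0.015,0,0.01,0,0],[0.015,0,0.008,0,0]]'
python3 - <<'E'
from h import *
go([.5375,.111,.2468],90.67)
E
python3 -m pendant '[[0.015,0,0.008,0,0],[0.015,0,0.008,0,0],[0.015,0,0.008,0,0],[0.015,0,0.008,0,0],[0.015,0,0.008,0,0],[0.015,0,0.008,0,0],[0.015,0,0.007,0,0],[0.015,0,0.006,0,0],[0.015,0,0.006,0,0],[0.015,0,0.006,0,0]]'
python3 - <<'E'
from h import *
go([.5375,.111,.2468],90.67)
E
```

```text
t: 9.02
eef_pos: [0.5375, 0.0312, 0.2465]
tool_rot: [0.0, -0.006, 1.0, 0.0]
contact_force: [-0.5, 0.4, -2.3]
gripper_width: 0.267
grasp_force: 59.4
tcp [0.5375 0.0312 0.2465] head 90.63 -> shift mm [-0.9 79.8 -0.3] then yaw -0.04
t: 9.85
eef_pos: [0.5368, 0.103, 0.2465]
tool_rot: [-0.0, -0.005, 1.0, -0.0]
contact_force: [0.5, -0.0, -2.5]
gripper_width: 0.271
grasp_force: 59.4
tcp [0.5368 0.103  0.2465] head 90.56 -> shift mm [-0.8  8.  -0.3] then yaw -0.11
```

Finish the stroke past the edge, lift and look.

```bash
python3 -m pendant '[[0.015,0,0.005,0,0],[0.015,0,0.004,0,0],[0.015,0,0.003,0,0],[0.015,0,0,0,0],[0.015,0,0,0,0],[0.015,0,0,0,0],[0.015,0,-0.005,0,0]]'
python3 -m pendant '[[0.015,0,-0.004,-0.01,0],[0.015,0,0,-0.02,0],[0.015,0,0,-0.03,0],[0.015,0,0,-0.03,0],[0.015,0,0,-0.015,0],[0.015,0,0,0,0]]'
python3 - <<'E'
from h import *
m,p,d=snap('scene'); cv2.imwrite('pics/s3.png',cv2.resize(p[140:270,210:370],None,fx=4,fy=4))
go([.483,.336,.36],109)
E
```

```text
t: 10.43
eef_pos: [0.5368, 0.1101, 0.2465]
tool_rot: [0.0, -0.005, 1.0, 0.0]
contact_force: [0.7, 0.5, -2.8]
gripper_width: 0.276
grasp_force: 59.4
t: 10.93
eef_pos: [0.5382, 0.1047, 0.3561]
tool_rot: [0.004, -0.004, 1.0, 0.001]
contact_force: [1.2, 0.1, -2.4]
gripper_width: 0.272
grasp_force: 59.5
tcp [0.5374 0.1048 0.3538] head 90.51 -> shift mm [ 52.3 231.7  -6.1] then yaw -18.49
```

View pics/s3.png

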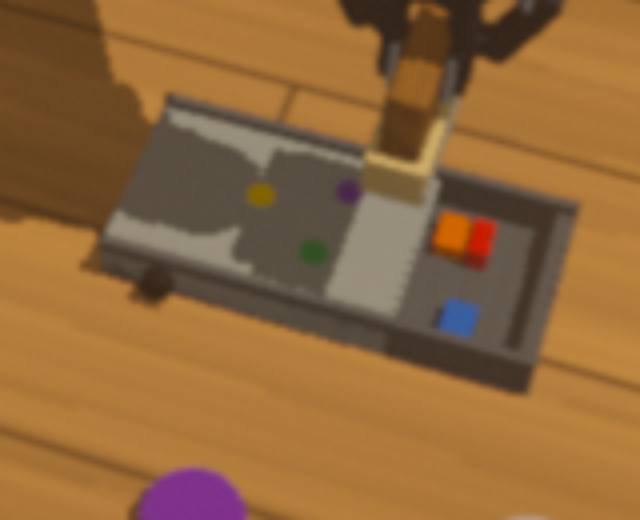

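All three chips lie in the trough: orange and red at about (465,238), blue at (458,315). The plate is bare and the violet dot shows at (347,190). Returning the block to the mat.

```bash
python3 -m pendant '[[0.015,0.003,0.012,0,0],[0.015,0.005,0.025,0,0],[0.015,0.005,0.026,0,0],[0.015,0.005,0.026,0,0],[0.015,0.005,0.026,0,0],[0.015,0.005,0.026,0,0],[0.015,0.005,0.026,0,0],[0.015,0.005,0.026,0,0],[0.015,0.005,0.024,0,0],[0.015,0.0024,0.0146,0,-3],[0.015,0,0,0,-4],[0.015,0,0,0,-3]]'
python3 -m pendant '[[0.015,0,0,0.02,0],[0.015,0,0,0.03,0],[0.015,0,0,0.03,0],[0.015,0,0,0.02,0],[0.015,0,0,0.01,0],[0.015,0,0,0,0],[0.015,0,0,0,0]]'
python3 - <<'E'
from h import *
go([.490,.336,.2198],100.5)
E
```

```text
t: 11.98
eef_pos: [0.4879, 0.3381, 0.3498]
tool_rot: [-0.001, -0.096, 0.995, -0.001]
contact_force: [0.1, -1.2, -2.2]
gripper_width: 0.276
grasp_force: 59.4
t: 12.57
eef_pos: [0.4891, 0.3366, 0.2412]
tool_rot: [-0.001, -0.092, 0.996, -0.0]
contact_force: [0.5, 0.2, -0.9]
gripper_width: 0.277
grasp_force: 59.4
tcp [0.4891 0.3366 0.2412] head 100.61 -> shift mm [-0.8 -0.7 21.4] then yaw 0.11
```

```bash
python3 -m pendant '[[0.015,0,0,0.01,0],[0.015,0,0,0.006,0],[0.015,0,0,0.003,0],[0.015,0,0,0.0015,0],[0.015,0,0,0.001,0],[0.015,0,0,0,0],[0.015,0,0,0,0]]'
```

```text
t: 13.15
eef_pos: [0.4892, 0.3367, 0.2203]
tool_rot: [0.0, -0.092, 0.996, 0.0]
contact_force: [-0.1, 0.4, -2.4]
gripper_width: 0.272
grasp_force: 59.4
```

```bash
python3 -m pendant '[[0.015,0,0,0.0007,0],[0.015,0,0,0.0005,0],[0.015,0,0,0,0],[0.015,0,0,0,0]]'
python3 -m pendant '[[0.04,0,0,0,0],[0.06,0,0,0,0],[0.085,0,0,0,0],[0.085,0,0,0,0],[0.085,0,0,0,0],[0.085,0,0,0,0],[0.085,0,0,0,0],[0.085,0,0,0,0]]'
python3 -m pendant '[[0.085,0,0,-0.01,0],[0.085,0,0,-0.025,0],[0.085,0,0,-0.035,0],[0.085,0,0,-0.035,0],[0.085,0,0,-0.035,0],[0.085,0,0,-0.03,0],[0.085,0,0,-0.01,0],[0.085,0,0,0,0],[0.085,0,0,0,0]]'
python3 - <<'E'
from h import *
m,p,d=snap('wrist','w3.png')
k=bot.trace('scraper','wrist')[0];P=cloud(m,d,k['mask']);z=P[:,2]
T=P[(z>.076)&(z<.095)];print(np.median(T[:,2]),cv2.minAreaRect((T[:,:2]*1000).astype(np.float32)))
# violet dot from wrist and top
def dots(c,m,p):
    for k in bot.trace('violet_dot',c)[:2]: print(c,k['score'],k['at'],onplane(m,k['at'],.03)[0])
dots('wrist',m,p)
m,p,d=snap('top');dots('top',m,p)
go([.515,-.353,.40],90)
E
```

```text
t: 13.48
eef_pos: [0.4893, 0.3368, 0.2198]
tool_rot: [0.0, -0.092, 0.996, 0.0]
contact_force: [-2.7, -0.4, 5.5]
gripper_width: 0.276
grasp_force: 60.6
t: 14.15
eef_pos: [0.4891, 0.3366, 0.2187]
tool_rot: [-0.0, -0.092, 0.996, -0.0]
contact_force: [0.0, 0.7, -1.1]
gripper_width: 0.998
grasp_force: 0.0
t: 14.9
eef_pos: [0.4889, 0.3365, 0.3991]
tool_rot: [0.0, -0.092, 0.996, 0.0]
contact_force: [-0.9, 0.5, -0.9]
gripper_width: 0.995
grasp_force: 0.0
0.08359814820627698 ((489.364013671875, 337.0395202636719), (91.16851806640625, 23.85116195678711), 10.753026008605957)
wrist 0.74 [7.8, 141.9] [0.50811044 0.06523574 0.03      ]
wrist 0.41 [95.2, 206.3] [0.56637792 0.16305524 0.03      ]
tcp [0.4888 0.3365 0.3972] head 100.57 -> shift mm [ 100.7 -682.6   -1.5] then yaw 10.57
```

```bash
python3 -m pendant '[[0.085,0,0,0,5.3],[0.085,0,0,0,5.3],[0.085,-0.003,-0.02,0,0],[0.085,-0.004,-0.03,0,0],[0.085,-0.004,-0.035,0,0],[0.085,-0.004,-0.035,0,0],[0.085,-0.004,-0.035,0,0],[0.085,-0.004,-0.035,0,0],[0.085,-0.004,-0.035,0,0],[0.085,-0.004,-0.03,0,0],[0.085,0,-0.0165,0,0],[0.085,0,0,0,0]]'
python3 -m pendant '[[0.085,0,0,0,0],[0.085,0,0,0,0]]'
python3 - <<'E'
from h import *
m,p,d=snap('wrist','w4.png')
for k in bot.trace('violet_dot','wrist')[:2]:
    P=cloud(m,d,k['mask']); print(k['score'],k['at'],k['mask'].sum(),onplane(m,k['at'],.03)[0],np.median(P,0))
hsv=cv2.cvtColor(p,cv2.COLOR_BGR2HSV);M=cv2.inRange(hsv,(130,80,30),(155,255,255))
n,l,s,c=cv2.connectedComponentsWithStats(M)
for i in range(1,n):
    if s[i,4]>30: print(s[i],c[i],onplane(m,c[i],.03)[0])
go([.515,-.353,.40],90)
E
```

```text
t: 16.15
eef_pos: [0.5199, 0.0602, 0.3981]
tool_rot: [-0.001, 0.004, 1.0, -0.001]
contact_force: [0.5, 0.3, 0.1]
gripper_width: 0.995
grasp_force: 0.0
t: 16.32
eef_pos: [0.5198, 0.0662, 0.3982]
tool_rot: [-0.0, -0.0, 1.0, 0.0]
contact_force: [0.3, 0.7, -0.2]
gripper_width: 0.997
grasp_force: 0.0
0.76 [251.3, 160.0] 135 [0.50901201 0.06407294 0.03      ] [0.51011564 0.06595895 0.03061966]
[246 154  16  15 187] [253.38502674 161.02673797] [0.51016732 0.06638629 0.03      ]
[ 218  306   43   44 1501] [239.6775483  327.13057961] [0.73381872 0.04817301 0.03      ]
tcp [0.5199 0.0667 0.3984] head 90.11 -> shift mm [   5.7 -419.7   -1.7] then yaw 0.11
```

View pics/w4.png

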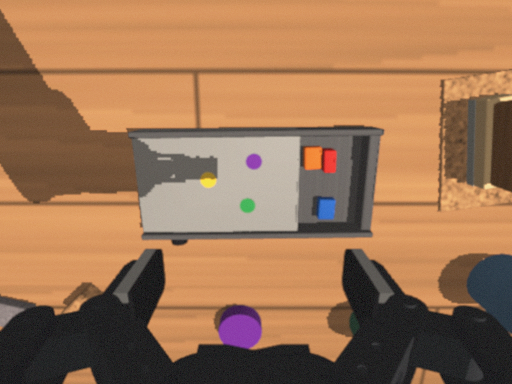

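The violet dot is at pixel (253,161), world (0.510, 0.066). The chips are in the trough at columns 313-330. On to the probe.

```bash
python3 -m pendant '[[0.085,0,-0.02,0,0],[0.085,0,-0.035,0,0],[0.085,0,-0.038,0,0],[0.085,0,-0.038,0,0],[0.085,0,-0.038,0,0],[0.085,0,-0.038,0,0],[0.085,0.006,-0.038,0,0],[0.085,0,-0.038,0,0],[0.085,0,-0.038,0,0],[0.085,0,-0.038,0,0],[0.085,0,-0.036,0,0],[0.085,0,-0.025,0,0]]'
python3 -m pendant '[[0.085,0,0,0,0],[0.085,0,0,0,0],[0.085,0,0,0,0]]'
python3 - <<'E'
from h import *
m,p,d=snap('wrist','w5.png')
for n in('probe','stand'):
  k=bot.trace(n,'wrist')[0];P=cloud(m,d,k['mask']);z=P[:,2]
  for lo,hi in [(.143,.16),(.071,.08)]:
    T=P[(z>lo)&(z<hi)]
    if len(T)>15: print(n,lo,len(T),np.median(T,0),cv2.minAreaRect((T[:,:2]*1000).astype(np.float32)))
go([.515,-.353,.27],90)
E
```

```text
t: 17.42
eef_pos: [0.5137, -0.3572, 0.3986]
tool_rot: [-0.0, 0.001, 1.0, -0.001]
contact_force: [0.5, -0.4, 0.4]
gripper_width: 0.994
grasp_force: 0.0
t: 17.67
eef_pos: [0.5146, -0.3533, 0.3983]
tool_rot: [-0.0, -0.001, 1.0, 0.001]
contact_force: [1.3, -0.2, -1.2]
gripper_width: 0.996
grasp_force: 0.0
probe 0.143 889 [ 0.51248971 -0.3532966   0.15051646] ((514.2101440429688, -352.99493408203125), (22.40030860900879, 22.423086166381836), 86.44815826416016)
probe 0.071 56 [ 0.50395902 -0.3522857   0.07951404] ((510.3841552734375, -352.3386535644531), (32.16706848144531, 24.350597381591797), 87.23872375488281)
stand 0.071 4001 [ 0.50318531 -0.35324438  0.0748523 ] ((514.7820434570312, -353.06005859375), (74.37153625488281, 74.2420654296875), 1.2926374673843384)
tcp [ 0.5145 -0.353   0.3987] head 90.13 -> shift mm [-5.000e-01 -1.000e-01  1.287e+02] then yaw 0.13
```

View pics/w5.png

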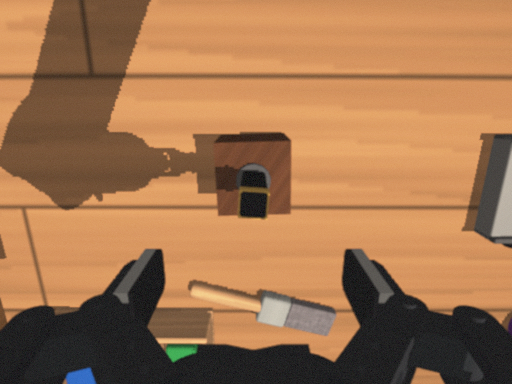

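The probe's handle top is at (253,200), centred between the fingers, and the collar rests on the stand. I'll descend and grip the handle.

```bash
python3 -m pendant '[[0.085,0,0,0.015,0],[0.085,0,0,0.025,0],[0.085,0,0,0.025,0],[0.085,0,0,0.025,0],[0.085,0,0,0.02,0],[0.085,0,0,0.0187,0],[0.085,0,0,0,0],[0.085,0,0,0,0]]' 50
python3 -m pendant '[[0.015,0,0,0,0],[0.015,0,0,0,0],[0.015,0,0,0,0],[0.015,0,0,0,0],[0.015,0,0,0,0],[0.015,0,0,0,0],[0.015,0,0,0,0],[0.015,0,0,0,0],[0.015,0,0,0,0],[0.015,0,0,0,0]]' 50
python3 -m pendant '[[0.015,0,0,-0.005,0],[0.015,0,0,-0.01,0],[0.015,0,0,-0.015,0],[0.015,0,0,-0.02,0],[0.015,0,0,-0.025,0],[0.015,0,0,-0.025,0],[0.015,0,0,-0.02,0],[0.015,0,0,-0.01,0],[0.015,0,0,0,0],[0.015,0,0,0,0]]'
python3 - <<'E'
from h import *
go([.5102,.0664,.36],90)
E
```

```text
t: 18.48
eef_pos: [0.5139, -0.3538, 0.2697]
tool_rot: [-0.001, -0.0, 1.0, 0.001]
contact_force: [-0.5, 0.5, 0.7]
gripper_width: 0.995
grasp_force: 0.0
t: 19.32
eef_pos: [0.5139, -0.355, 0.2708]
tool_rot: [0.0, 0.0, 1.0, -0.0]
contact_force: [-1.4, 1.1, 6.0]
gripper_width: 0.254
grasp_force: 49.6
t: 20.15
eef_pos: [0.5135, -0.3547, 0.3999]
tool_rot: [0.0, 0.0, 1.0, 0.0]
contact_force: [-0.2, 0.4, -2.2]
gripper_width: 0.254
grasp_force: 48.9
tcp [ 0.5135 -0.3547  0.3999] head 89.97 -> shift mm [  3.6 421.1  39.9] then yaw -0.03
```

```bash
python3 -m pendant '[[0.015,0,0.015,0,0],[0.015,0,0.03,0,0],[0.015,0,0.038,0,0],[0.015,0,0.04,0,0],[0.015,0,0.04,0,0],[0.015,0.0036,0.04,0,0],[0.015,0,0.04,0,0],[0.015,0,0.04,0,0],[0.015,0,0.04,0,0],[0.015,0,0.038,0,0],[0.015,0,0.035,0,0],[0.015,0,0.025,0,0]]'
python3 -m pendant '[[0.015,0,0,0.01,0],[0.015,0,0,0.02,0],[0.015,0,0,0.025,0],[0.015,0,0,0.025,0],[0.015,0,0,0.01,0],[0.015,0,0,0,0],[0.015,0,0,0,0],[0.015,0,0,0,0]]'
python3 - <<'E'
from h import *
for c in('wrist','scene'):
    m,p,d=snap(c,c+'6.png')
    for k in bot.pinpoint('probe_point',c)[:1]: print(c,'tip',k,onplane(m,k['at'],.049)[0])
    for k in bot.pinpoint('violet_dot',c)[:1]: print(c,'dot',k,onplane(m,k['at'],.03)[0])
    hsv=cv2.cvtColor(p,cv2.COLOR_BGR2HSV);M=cv2.inRange(hsv,(130,80,30),(155,255,255))
    n,l,s,cc=cv2.connectedComponentsWithStats(M)
    for i in range(1,n):
        if s[i,4]>15: print(s[i],cc[i],onplane(m,cc[i],.03)[0])
p1=cv2.imread('pics/wrist6.png');p2=p[130:250,210:370]
cv2.imwrite('pics/j6.png',np.vstack([cv2.resize(p1[80:260,160:400],(480,360))[60:300],cv2.resize(p2,(480,360))]))
go([.5102,.0664,.31],90)
E
```

```text
t: 21.15
eef_pos: [0.5092, 0.0699, 0.3983]
tool_rot: [-0.002, -0.002, 1.0, 0.0]
contact_force: [1.0, 0.8, -1.8]
gripper_width: 0.254
grasp_force: 49.2
t: 21.82
eef_pos: [0.5109, 0.0659, 0.3109]
tool_rot: [0.001, 0.001, 1.0, 0.0]
contact_force: [-0.5, 0.6, -1.0]
gripper_width: 0.251
grasp_force: 49.2
wrist tip {'at': [346.3, 212.5], 'score': 0.6} [0.52275781 0.14043104 0.049     ]
wrist dot {'at': [252.1, 186.7], 'score': 0.75} [0.50656374 0.06491233 0.03      ]
[244 181  21  19 282] [253.94326241 189.78368794] [0.50928184 0.06646511 0.03      ]
scene dot {'at': [298.9, 185.8], 'score': 0.58} [0.5033964  0.06960382 0.03      ]
[294 185   6   5  23] [296.73913043 187.39130435] [0.51001965 0.06593118 0.03      ]
[245 257  26  26 520] [257.60576923 269.78076923] [0.75812358 0.05011856 0.03      ]
tcp [0.5105 0.0662 0.3108] head 89.97 -> shift mm [0.3 0.2 0.8] then yaw -0.03
```

View pics/j6.png

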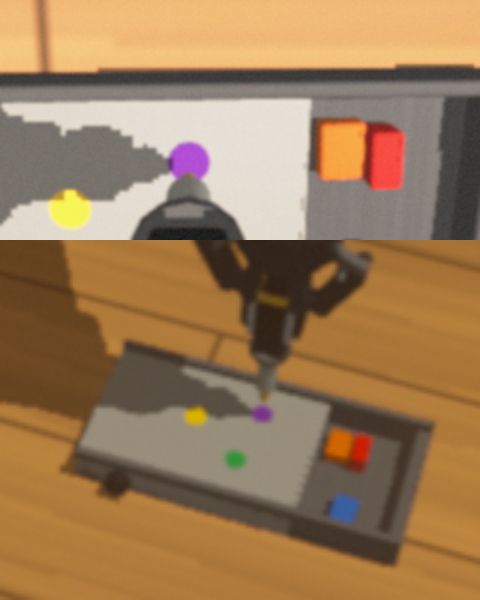

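The tip at (188,178) in the wrist crop is right above the violet dot at (188,162), and it's at (265,399) in the scene crop with the dot at (262,414). Checking the offset numerically.

```bash
python3 - <<'E'
from h import *
print(onplane(bot.camera_model('wrist'),[254,198.5],.050),onplane(bot.camera_model('scene'),[298.2,183],.050))
E
python3 -m pendant '[[0.015,0,0,0.005,0],[0.015,0,0,0.005,0],[0.015,0,0,0.004,0],[0.015,0,0,0.001,0],[0.015,0,0,0,0],[0.015,0,0,0,0]]'
```

```text
[[0.51013384 0.06675088 0.05      ]] [[0.51062083 0.06837744 0.05      ]]
t: 22.62
eef_pos: [0.5104, 0.0661, 0.2949]
tool_rot: [-0.0, 0.0, 1.0, -0.0]
contact_force: [-0.5, 0.1, -1.2]
gripper_width: 0.251
grasp_force: 49.2
```

```bash
for i in 1 2; do python3 -m pendant '[[0.015,0,0,0.001,0],[0.015,0,0,0.001,0],[0.015,0,0,0.001,0],[0.015,0,0,0,0],[0.015,0,0,0,0],[0.015,0,0,0,0]]' | egrep 'eef|contact'; python3 -c "
from h import *
F=[]
for i in range(8): bot.read_camera('top'); o=bot.get_obs(); F.append([*o['contact_force'],o['eef_pos'][2]])
print(np.mean(F,0))"; done
```

```text
eef_pos: [0.5104, 0.0661, 0.2921]
contact_force: [-0.7, -0.9, -1.3]
[-0.06528769 -0.13704055 -1.46240991  0.29213777]
eef_pos: [0.5104, 0.0662, 0.2892]
contact_force: [0.4, 0.5, 0.8]
[0.02266242 0.03270247 0.42678246 0.28916693]
```

Contact force agrees with the geometry: 1.9 N, about 1.7 mm in. 3.3 mm more.

```bash
python3 -m pendant '[[0.015,0,0,0.001,0],[0.015,0,0,0.001,0],[0.015,0,0,0.001,0],[0.015,0,0,0.0003,0],[0.015,0,0,0,0],[0.015,0,0,0,0],[0.015,0,0,0,0]]'; python3 -c "
from h import *
F=[]
for i in range(8): bot.read_camera('top'); o=bot.get_obs(); F.append([*o['contact_force'],o['eef_pos'][2]])
print(np.mean(F,0))
m,p,d=snap('scene');cv2.imwrite('pics/f.png',cv2.resize(p[110:290,200:460],None,fx=3,fy=3))"
```

```text
t: 25.0
eef_pos: [0.5104, 0.0662, 0.2859]
tool_rot: [0.0, 0.0, 1.0, 0.0]
contact_force: [0.5, -0.5, 1.2]
gripper_width: 0.251
grasp_force: 49.5
[0.30840744 0.54830003 1.88648521 0.28585306]
```

View pics/f.png

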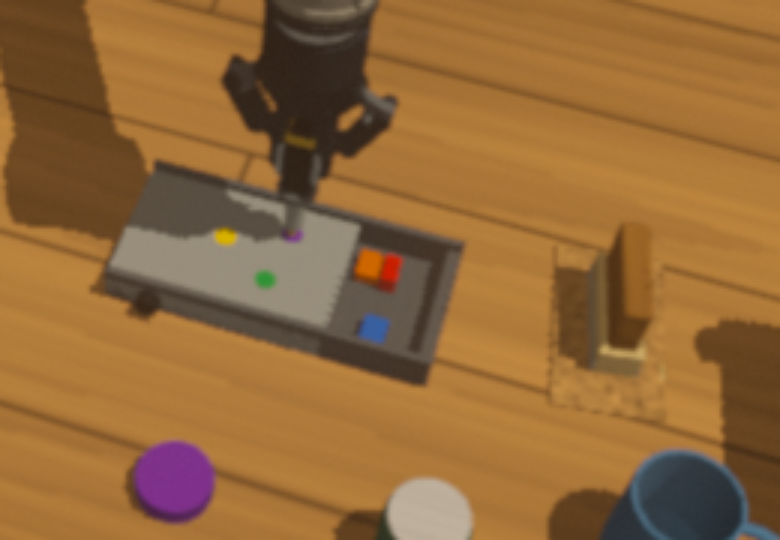

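The probe tip is on the violet dot at (292,235), pressed with about 3.35 N, so 4.7-4.9 mm in. The block stands on its mat and the chips are in the trough. Handing in.

```bash
python3 -c "
from station import bot
print(bot.hand_in())"
```

```text
the job is handed in; nothing more can be done
None
```

I handed the job in with all three chips in the trough, the block back on its cork mat, and the probe held upright on the violet dot at about 3.4 N, with the tip roughly half way in.

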